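# Level the potting table and lay the LED bar on it

## Task

Level the aluminium potting table: turn its two black foot knobs until the bubble of each of its two spirit levels lies midway between its black marks. Then lay the LED bar lengthwise on the table's dark mat, open side up and wholly on the mat, setting it down gently, and let go. Leave the spray bottle, the tub, the tape roll and the screwdriver where they are.

Things in the scene. Friction and masses are not known exactly. Their poses are not given: they have to be found in the camera images.
- stand: Levelling table, fixed to the bench, 200 x 270 mm (own x, y), 100 mm high over its knobs. Origin: on the bench under the plate's centre; z up; at yaw 0 +x points away from the robot, +y to its left. In this frame: fixed ball under the plate at (-75, -110) mm, left knob (-75, 110), far knob (75, -110), front spirit level (-75, 0), side spirit level (-20, -110), mat centre (20, 22).
- plate: The tilting top: bare aluminium plate, 200 x 270 x 10 mm, top face 54 mm above the bench when level. Origin: in its middle; axes as the stand's, tilting with the plate. Up to 0.015 rad out of level at the start; level: its z is vertical. Only turning the knobs moves it: clockwise seen from above raises the knob's corner by 4 mm a turn (0.64 mm per rad).
- knob_left_grip (a point): Grip point of the left foot knob (corner at -x, +y of the stand), on its upright axis 90 mm above the bench. Black fluted round knob, 38 mm across, from 66 to 100 mm above the bench; it turns but keeps its height (the plate climbs its screw; a 24 mm brass bush below reaches up to 64 mm). Turns stiffly (0.06 N m), stays where left, needs 0 to 3 rad, either way; stops are over 4 rad beyond level.
- knob_far_grip (a point): Grip point of the far foot knob (corner at +x, -y of the stand), built and working like the left one, for its own corner. At the start this corner is always too low, so this knob needs 1.2 to 2.8 rad clockwise. Either knob may be turned in several grasps.
- bubble_left_mid (a point): Middle of the bubble in the front spirit level, a pale bar 24 mm long in a yellow-green tube that lies along the stand's y, in a black block 90 x 24 mm 11 mm high over the plate. It answers to the left knob alone: it runs to the high side, 1.6 mm per 0.001 rad of tilt, so 4.63 mm towards the stand's +y per rad of the left knob clockwise.
- marks_left (a point): Middle between the two black marks (28 mm apart, inner edges) of the front spirit level, on its tube, 65 mm above the bench. The table is level along the stand's y when the bubble is midway between them.
- bubble_far_mid (a point): Middle of the bubble in the side spirit level, built like the front one but along the stand's x, on the plate's -y edge. It answers to the far knob alone: 1.6 mm per 0.001 rad of tilt, so 6.79 mm towards the stand's +x per rad of the far knob clockwise.
- marks_far (a point): Middle between the two black marks (28 mm apart, inner edges) of the side spirit level, on its tube, 65 mm above the bench. The table is level along the stand's x when the bubble is midway between them.
- mat (a point): Centre of the upper face of the dark grey mat on the plate, 76 mm along the plate's x and 200 mm along its y, 2 mm thick, its upper face 56 mm above the bench when level. Axes as those of the plate.
- led_bar: LED bar, a loose open aluminium trough with a row of yellow LEDs on its floor: 34 mm wide (its own x), 150 mm long (its own y), 24 mm high, 0.17 to 0.33 kg. Origin: centre of its underside, z up (open side up). At the start it lies on the bench to the right of the table. It can be gripped across its 34 mm width from above.
- bar_end_a (a point): Middle of the lower edge of the bar's end at its own +y, 75 mm from its origin.
- bar_end_b (a point): Middle of the lower edge of the bar's end at its own -y, 75 mm from its origin.
- spray_bottle: White trigger spray bottle, 74 mm in diameter, 237 mm high, loose. Origin: centre of its underside. To be left alone.
- white_tub: White open plastic tub, 100 mm in diameter, 110 mm high, loose. Origin: centre of its underside. To be left alone.
- tape_roll: Roll of dark tape lying flat, 104 mm in diameter, 50 mm high, loose. Origin: centre of its underside. To be left alone.
- screwdriver: Screwdriver with a black handle, 210 mm long, lying on the bench along its own x, loose. To be left alone.
Mind the look-alikes: they are no part of the job. Of the things that look like the led_bar, take the one that is farthest from the robot's base at the start.

How it is judged (in metres and radians):
On the way:
1. the plate is level while the LED bar is still off the table (angle between plate's own z axis and vertical below 0.002 rad and horizontal distance between led_bar and mat above 0.12 m), for 0.3 s.
At the end, for the whole second after the job is handed in: The plate is level within 0.002 rad (each bubble within about 3 mm of the middle of its marks). The LED bar rests flat on the mat, open side up, lengthwise: both ends within 23 mm of the mat's long centre line, its middle within 27 mm of the mat's middle along the length (angle between plate's own z axis and vertical below 0.002 rad and x of bar_end_a in the frame of mat between -0.023 and 0.023 m and x of bar_end_b in the frame of mat between -0.023 and 0.023 m and y of led_bar in the frame of mat between -0.027 and 0.027 m and z of led_bar in the frame of mat between -0.003 and 0.003 m and angle between the z axis of led_bar and the z axis of plate, either way round below 0.03 rad and angle between led_bar's own z axis and vertical below 0.1 rad and linear speed of led_bar below 0.02 m/s and angular speed of plate below 0.02 rad/s); the robot touches nothing.
It fails at once if the LED bar is dropped or pressed hard on the table (more than 40 N) (contact force between led_bar and plate above 40 N).
It fails at once if the spray bottle is moved by more than 30 mm (distance of spray_bottle from where it was at the start of the episode above 0.03 m).
It fails at once if the tub is moved by more than 30 mm (distance of white_tub from where it was at the start of the episode above 0.03 m).
It fails at once if the tape roll is moved by more than 30 mm (distance of tape_roll from where it was at the start of the episode above 0.03 m).
It fails at once if the screwdriver is moved by more than 30 mm (distance of screwdriver from where it was at the start of the episode above 0.03 m).
It also fails if it takes over 72 s, if anything falls off the work surface, if the arm or the gripper's body presses on something with over 40 N, if the wrist force passes 120 N, or if a joint passes its speed limit or range.

## Robot

A 7-joint arm with a two-finger parallel gripper is mounted at the origin on the work surface. World frame = base frame: x ahead of the robot, y to its left, z up, the work surface at z = 0. Lengths are in m, angles in degrees, forces in N, time in s.
With the tool pointing down it reaches from about 0.35 to 0.9 m from the base axis. Payload 7.2 kg.
Tool frame: the origin (TCP) lies on the centre line of the jaws, within the pads' length; the fingertips stand 14 mm ahead of it and the grasp point (between the pads) lies 5 mm behind it; z points along the fingers, y is the line along which they close (so a half turn about z gives the same grasp; the last joint's range is limited). The gripper opens to 85 mm and grips with 20 to 120 N. Pads are 22 mm wide; open, the fingers measure 114 mm over their backs; the gripper's body (76 mm by 85 mm) begins 54 mm behind the grasp point. The pads swing forward as they close: fully open they stand 13 mm farther back than shut.
Start: joints at [-72.605, 23.554, -0.728, 91.456, 0.321, 64.991, -4.71], TCP at [0.227, 0.582, 0.245] pointing down, gripper open.
Joint ranges: [-169.25, 169.25], [-16.82, 113.86], [-84.01, 82.57], [7.8, 145.47], [-59.2, 239.2], [7.22, 106.19], [-163.78, 163.78]. Speed limits (degrees/s): [136.94, 136.94, 172.46, 172.46, 180, 180, 180].

## Interface

Orientations are given as [roll, pitch, yaw] about the fixed x, y, z axes, in that order (R = Rz(yaw) Ry(pitch) Rx(roll)).
In Python, from workcell import robot, vision, ticket, sensors gives the robot as it stands. The module is installed in compiled form; this text tells all that it offers. Calls block until the motion is done:
- robot.goto(position, orientation): joint-space move of the TCP to a pose.
- robot.servo_line(position, ori=None, vel=0.15, force_limit=None): straight line of the TCP; ori=None keeps the orientation; vel is the mean speed in m/s. With force_limit (N) it stops when the force on the tool has changed by that much, and returns True; else False.
- robot.move_j(angles): joint-space move.
- robot.move_gripper(opening, squeeze=None): opening from 0.0 (shut) to 1.0 (fully open); squeeze is the grip in N (None keeps the last); returns when the fingers have stopped.
- robot.wait(seconds).
- robot.inverse_kinematics(position, orientation): joint angles nearest the present ones, or None.
- vision.grab_frame(name): name is "side" or "top"; returns a dict with "img" (384x512x3 uint8, red, green, blue), "fx", "fy", "cx", "cy" (pixels), "extrinsics" (4x4, takes a point from camera to world coordinates). Camera axes: x right, y down, z forward; pixel columns grow to the right and rows downward; lengths in m; the calibration is good to about 2 mm. A picture is of the moment at which its call begins. There is no depth.
A pose or a line that the arm cannot do raises robot.PlanningError and nothing moves.
- ticket.sign_off(): hands the job in; it is judged then, once.
Readings, each from a call of its own:
- sensors.current_time_s(): time.
- sensors.current_joint_pos(): joint angles.
- sensors.current_dq(): joint speeds.
- sensors.current_joint_torque(): joint torques, N m.
- sensors.current_eef_pos(): TCP position.
- sensors.current_orientation(): TCP orientation.
- sensors.current_wrist_force(): force on the tool from outside, world axes, zero at the start.
- sensors.current_wrist_torque(): the same for the moment, N m.
- sensors.current_opening(): opening from 0.0 (shut) to 1.0 (fully open).
- sensors.current_gripper_force(): force on a finger pad.
Only numpy, scipy, OpenCV 4.12 (cv2) and the standard library are available. Lean on these libraries where they do the work, as an engineer would, in place of code of your own. Each camera call takes 0.05 s, during which the arm holds its last target. There are 200 camera calls.

## Working session

There is one attempt and no reset: what is moved stays moved. The work goes in short steps, each a Python script; the robot and the scene stay as the last script left them, time stands still between calls to the robot, and variables do not carry over. Pictures are saved under pics/ and viewed, at most 10 in all, crops included, and the job is handed in when it is done.

```bash
mkdir -p pics
python3 - <<'E'
from workcell import robot, vision, ticket, sensors
import cv2, numpy as np, pickle
for n in ("side","top"):
    f=vision.grab_frame(n); pickle.dump(f,open(f"pics/{n}0.pkl","wb"))
    cv2.imwrite(f"pics/{n}0.png",cv2.resize(f["img"][:,:,::-1],(800,600),interpolation=cv2.INTER_CUBIC))
    print(n,f["fx"],f["fy"],f["cx"],f["cy"],np.round(f["extrinsics"],4).tolist())
print(sensors.current_time_s(),sensors.current_orientation(),sensors.current_eef_pos())
E
```

```text
side 390.72106209505444 390.72106209505444 252.92492562251115 193.6316226353608 [[0.9036, -0.2911, 0.3144, 0.2391], [-0.4284, -0.6048, 0.6713, -0.6902], [-0.0053, -0.7412, -0.6712, 0.7917], [0.0, 0.0, 0.0, 1.0]]
top 366.7517930475342 366.7517930475342 260.0994478976863 186.9435960282005 [[-0.0245, -0.9937, 0.1096, 0.4457], [-0.9997, 0.0238, -0.0076, 0.0512], [0.005, -0.1098, -0.9939, 1.3752], [0.0, 0.0, 0.0, 1.0]]
0.1 [-1.79917995e+02  7.08800918e-03  1.58699527e+02] [0.22694537 0.58189877 0.24453566]
```

View pics/side0.png

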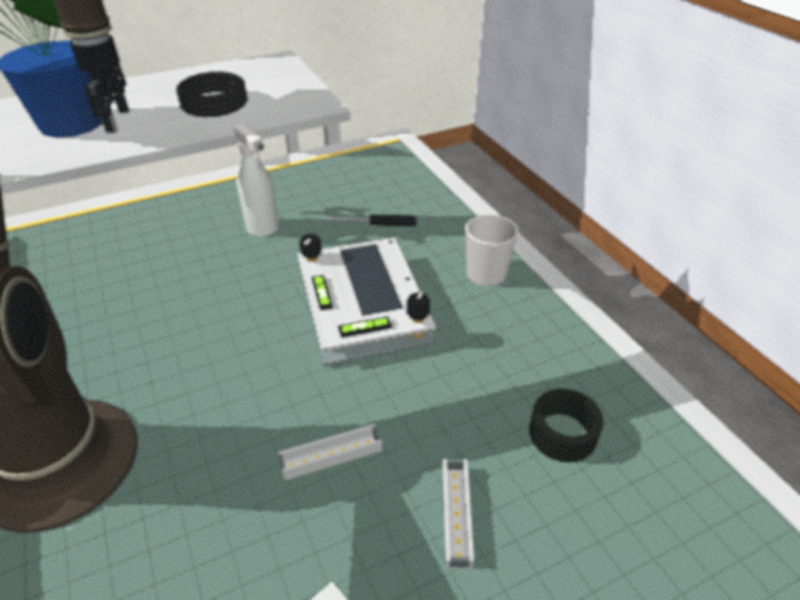

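View pics/top0.png

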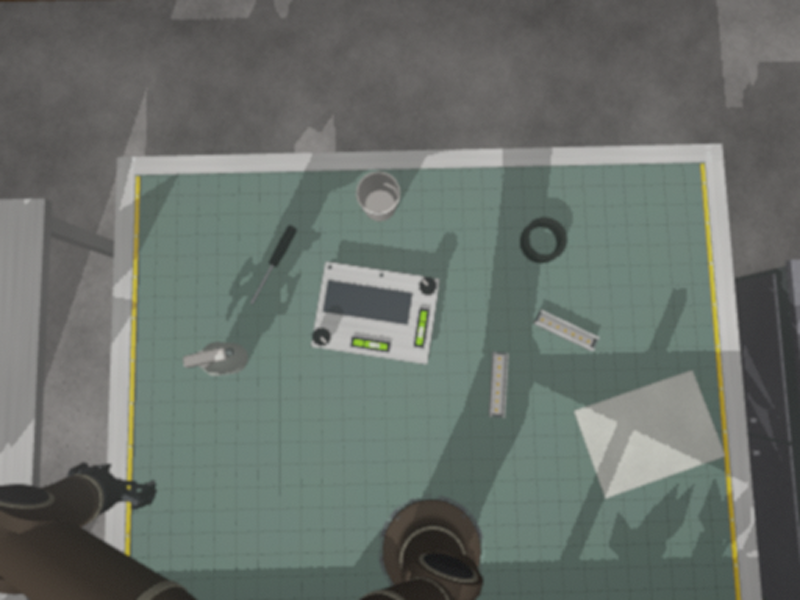

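The far bar (pixel 566,328 in the 800-wide top view; 457,512 in the side view) is the target. The other bar is at top (498,385). Table knobs in the top view: left (321,337), far (428,286). Next I crop the levels and build helpers.

```bash
cat > h.py <<'E'
import cv2, numpy as np
S=800/512
def ray(f,uv):
    E=f["extrinsics"]; d=E[:3,:3]@np.array([(uv[0]-f["cx"])/f["fx"],(uv[1]-f["cy"])/f["fy"],1.]); return E[:3,3],d/np.linalg.norm(d)
def onz(f,uv,z):
    o,d=ray(f,uv); return o+d*(z-o[2])/d[2]
def tri(f,a,g,b):
    o,d=ray(f,a);p,e=ray(g,b)
    s=np.linalg.lstsq(np.c_[d,-e],p-o,rcond=None)[0]
    A,B=o+d*s[0],p+e*s[1]; return (A+B)/2,np.linalg.norm(A-B)
def proj(f,P):
    E=f["extrinsics"]; c=E[:3,:3].T@(np.asarray(P)-E[:3,3]); return np.array([f["fx"]*c[0]/c[2]+f["cx"],f["fy"]*c[1]/c[2]+f["cy"]])
def blobs(m,amin):
    n,l,st,c=cv2.connectedComponentsWithStats(m.astype(np.uint8),connectivity=8)
    return [(c[i],st[i],l==i) for i in range(1,n) if st[i,4]>=amin]
E
python3 - <<'E'
import pickle; from h import *
o=[]
for n,(x0,y0,x1,y1) in (("side",(185,140,285,235)),("top",(195,160,290,240))):
    f=pickle.load(open(f"pics/{n}0.pkl","rb")); im=f["img"]
    o.append(cv2.resize(im[y0:y1,x0:x1,::-1],(400,int(400*(y1-y0)/(x1-x0))),interpolation=cv2.INTER_NEAREST))
    hsv=cv2.cvtColor(im,cv2.COLOR_RGB2HSV)
    g=(hsv[...,0]>28)&(hsv[...,0]<50)&(hsv[...,1]>110)&(hsv[...,2]>90)
    for c,s,_ in blobs(g,6): print(n,"green",c.round(1),s)
    k=hsv[...,2]<60
    for c,s,_ in blobs(k[y0-20:y1+20,x0-20:x1+20],10): print(n,"dark",(c+[x0-20,y0-20]).round(1),s+[x0-20,y0-20,0,0,0])
h=max(a.shape[0] for a in o)
cv2.imwrite("pics/crop1.png",np.hstack([cv2.copyMakeBorder(a,0,h-a.shape[0],0,0,0) for a in o]))
E
```

```text
side green [203.9 180.5] [201 177   7   9  44]
side green [207.3 192.2] [204 189   7   7  31]
side green [240.2 206.6] [231 204  18   7  67]
side green [221.7 210.1] [218 208  10   5  35]
side dark [251.  140.7] [237 138  29   7 172]
side dark [198.8 157.3] [192 150  13  15 126]
side dark [267.7 196.3] [261 189  14  15 163]
side dark [236.2 210.7] [223 208  27   6  31]
top green [270.2 203.7] [268 199   5  11  44]
top green [230.6 219. ] [226 217  11   5  44]
top green [268. 218.] [266 216   5   5  23]
top green [244.9 221.3] [243 219   5   5  22]
top dark [181.  156.5] [175 145  14  25 126]
top dark [274.1 183.3] [270 179   8   8  29]
top dark [204.8 214.2] [201 212   9   8  33]
```

View pics/crop1.png

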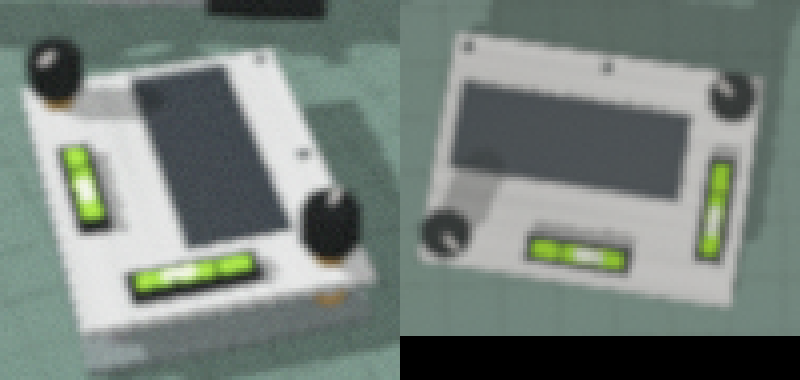

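```bash
cat >> h.py <<'E'
def hull_c(f,box,fn,amin=10):
    x0,y0,x1,y1=box; hsv=cv2.cvtColor(f["img"],cv2.COLOR_RGB2HSV)[y0:y1,x0:x1].astype(int)
    b=max(blobs(fn(hsv),amin),key=lambda b:b[1][4])
    h=cv2.convexHull(np.argwhere(b[2])[:,::-1].astype(np.int32)); M=cv2.moments(h)
    r=cv2.minAreaRect(h)
    off=np.array([x0,y0]); return np.array([M["m10"],M["m01"]])/M["m00"]+off, cv2.boxPoints(r)+off, r[1]
dark=lambda h:h[...,2]<75
pale=lambda h:(h[...,1]<38)&(h[...,2]>95)
mat=lambda h:(h[...,2]<110)&(h[...,2]>60)
STAND=np.array([[-.075,.110],[.075,-.110]])
def rigid(A,B):
    a,b=A-A.mean(0),B-B.mean(0)
    th=np.arctan2((a[:,0]*b[:,1]-a[:,1]*b[:,0]).sum(),(a*b).sum())
    R=np.array([[np.cos(th),-np.sin(th)],[np.sin(th),np.cos(th)]]); t=B.mean(0)-R@A.mean(0)
    return th,R,t,np.linalg.norm(A@R.T+t-B,axis=1)
def profile(f,R,t,a,b,z=.065,dx=0.):
    """saturation & value along the tube from stand pt a to b, 0.5mm steps, averaged over 3 mm across"""
    a,b=np.array(a),np.array(b); n=int(np.linalg.norm(b-a)/.0005)+1; u=(b-a)/np.linalg.norm(b-a); w=np.array([-u[1],u[0]])
    hsv=cv2.cvtColor(f["img"],cv2.COLOR_RGB2HSV).astype(np.float32); out=0
    for k in (-.002,0,.002):
        uv=np.array([proj(f,[*(R@(a+(b-a)*i/(n-1)+w*(k+dx))+t),z]) for i in range(n)],np.float32)
        out=out+cv2.remap(hsv,uv[:,0][None],uv[:,1][None],cv2.INTER_LINEAR)[0]
    return out/3
E
python3 - <<'E'
import pickle; from h import *
s,t=[pickle.load(open(f"pics/{n}0.pkl","rb")) for n in ("side","top")]
kl=tri(s,hull_c(s,(186,142,212,166),dark)[0],t,hull_c(t,(196,204,214,224),dark)[0])
kf=tri(s,hull_c(s,(254,182,282,206),dark)[0],t,hull_c(t,(264,174,284,192),dark)[0])
print("knobs",kl,kf)
mc,mb,ms=hull_c(t,(205,176,266,208),mat); print("mat top",mc,mb.round(1).tolist(),ms)
mcs,mbs,mss=hull_c(s,(214,152,262,206),mat); print("mat side",mcs,mss,tri(s,mcs,t,mc))
m=onz(t,mc,.056); print(m)
A=np.array([[-.075,.110],[.075,-.110],[.02,.022]]);B=np.array([kl[0][:2],kf[0][:2],m[:2]])
th,R,T,e=rigid(A,B); print("yaw",np.degrees(th),T,e)
print("mat yaw",[np.degrees(np.arctan2(*(onz(t,mb[(i+1)%4],.056)-onz(t,mb[i],.056))[1::-1])) for i in range(2)])
pickle.dump((th,R,T),open("stand.pkl","wb"))
for n,f in (("side",s),("top",t)):
    for nm,a,b in (("front",(-.075,-.045),(-.075,.045)),("sidel",(-.065,-.11),(.025,-.11))):
        p=profile(f,R,T,a,b); print(n,nm,"S",p[::4,1].astype(int).tolist(),"V",p[::4,2].astype(int).tolist())
for n,f,bx in (("top",t,(338,190,388,228)),("side",s,(276,288,310,366))):
    c,q,sz=hull_c(f,bx,pale); print(n,"bar",c,q.round(1).tolist(),sz)
    if n=="top": ct=c
    else: print(tri(f,c,t,ct))
    for z in (.012,.024): print(z,[onz(f,x,z)[:2].round(4).tolist() for x in q])
E
```

```text
knobs (array([0.49369049, 0.23673342, 0.0854221 ]), np.float64(0.0013373554013239167)) (array([ 0.60261088, -0.0066623 ,  0.08333573]), np.float64(8.526615290546191e-05))
mat top [234.59845985 193.11032532] [[206.7, 199.2], [209.8, 179.1], [263.0, 187.4], [259.9, 207.5]] (53.87752914428711, 20.37774658203125)
mat side [236.59459459 178.76259593] (46.69941711425781, 24.22751808166504) (array([0.57190703, 0.13416795, 0.04773158]), np.float64(0.00033210785115341066))
[0.57096369 0.1337031  0.056     ]
yaw -10.149955945686553 [0.54790037 0.11521434] [0.00023282 0.00046663 0.00061521]
mat yaw [np.float64(-9.359430950521716), np.float64(-100.30535257880008)]
side front S [99, 128, 153, 166, 170, 171, 171, 170, 164, 155, 133, 106, 77, 51, 34, 25, 21, 21, 22, 23, 25, 30, 36, 56, 82, 108, 135, 157, 165, 172, 172, 171, 172, 173, 173, 172, 171, 171, 172, 164, 150, 128, 88, 49, 27, 9] V [71, 103, 141, 175, 202, 221, 227, 230, 229, 229, 230, 232, 235, 237, 239, 240, 241, 242, 242, 242, 242, 240, 239, 235, 230, 226, 220, 213, 204, 194, 189, 188, 195, 207, 216, 223, 228, 227, 226, 219, 208, 200, 19
[... 1384 characters left out ...]
114]
top bar [360.57422662 208.90993959] [[332.9, 208.0], [340.7, 188.2], [393.1, 208.9], [385.3, 228.7]] (56.39677429199219, 21.271181106567383)
0.012 [[0.5108, -0.2279], [0.5841, -0.2606], [0.502, -0.4522], [0.4296, -0.4186]]
0.024 [[0.5103, -0.2255], [0.5829, -0.2579], [0.5015, -0.4478], [0.4298, -0.4145]]
side bar [292.3977867  329.01216101] [[280.3, 293.2], [300.4, 292.0], [304.4, 363.8], [284.3, 364.9]] (71.88914489746094, 20.191085815429688)
(array([ 0.50259145, -0.33353436, -0.00185351]), np.float64(0.006222227917276867))
0.012 [[0.5141, -0.2487], [0.5578, -0.2662], [0.4795, -0.4148], [0.4419, -0.3994]]
0.024 [[0.5099, -0.2555], [0.5529, -0.2727], [0.4758, -0.419], [0.4388, -0.4038]]
```

The stand pose fits to 0.6 mm. The front bubble sits about 10 mm short, so the left knob needs about 2.1 rad clockwise. The side bubble is also about 10 mm short, so the far knob needs about 1.5 rad clockwise. Next I refine the bar and check the bottle clearance and j7 ranges.

Run:
```python
import pickle; from h import *
from workcell import robot
s,t=[pickle.load(open(f"pics/{n}0.pkl","rb")) for n in ("side","top")]
for n,f,bx in (("top",t,(334,186,390,230)),("side",s,(270,284,318,368))):
    for th in (18,24,30):
        c,q,sz=hull_c(f,bx,lambda h:(h[...,1]<th)&(h[...,2]>100)); print(n,th,c.round(1),q.round(1).tolist(),np.round(sz,1))
    c,q,sz=hull_c(f,bx,lambda h:(h[...,0]<70)|(h[...,1]<18)|(h[...,0]>110)); print(n,"hue",c.round(1),q.round(1).tolist(),np.round(sz,1))
print("bench px",cv2.cvtColor(t["img"],cv2.COLOR_RGB2HSV)[190:228:6,338:388:8].tolist())
print("bottle",onz(s,np.array([262,228])/S,0),"tub",onz(s,np.array([488,275])/S,0))
th,R,T=pickle.load(open("stand.pkl","rb"))
for k in ((-.075,.11),(.075,-.11)):
    p=R@np.array(k)+T
    for y in range(-180,180,30):
        q=robot.inverse_kinematics([*p,.085],[180,0,y]); print(k,y,None if q is None else np.round(q).astype(int).tolist())
```

```text
top 18 [362.4 211.1] [[341.1, 206.9], [345.7, 197.2], [383.7, 215.2], [379.1, 224.9]] [42.  10.7]
top 24 [362.3 211. ] [[340.6, 206.9], [345.5, 196.6], [384.2, 215.1], [379.4, 225.4]] [43.  11.4]
top 30 [362.2 211. ] [[340.0, 207.1], [345.2, 196.1], [384.4, 214.6], [379.3, 225.6]] [43.4 12.1]
top hue [362.4 211.1] [[341.1, 206.9], [345.7, 197.2], [383.7, 215.2], [379.1, 224.9]] [42.  10.7]
side 18 [292.3 328.9] [[282.7, 294.0], [300.7, 293.5], [302.5, 362.9], [284.6, 363.4]] [69.4 18. ]
side 24 [292.5 329.1] [[280.8, 294.1], [299.5, 293.1], [303.5, 362.9], [284.8, 363.9]] [69.9 18.7]
side 30 [292.3 328.9] [[281.8, 293.0], [301.1, 292.4], [303.5, 363.8], [284.2, 364.5]] [71.5 19.3]
side hue [292.3 328.9] [[282.7, 294.0], [300.7, 293.5], [302.5, 362.9], [284.6, 363.4]] [69.4 18. ]
bench px [[[76, 37, 103], [78, 39, 132], [77, 40, 133], [76, 41, 132], [77, 39, 132], [77, 38, 128], [77, 37, 131]], [[76, 38, 102], [78, 38, 113], [78, 37, 103], [76, 38, 126], [77, 39, 130], [76, 38, 126], [76, 38, 128]], [[76, 38, 102], [30, 7, 137], [60, 7, 147], [76, 37, 104], [77, 38, 108], [77, 39, 130
[... 1048 characters left out ...]
 120 [-43, 28, 15, 112, -11, 42, 9]
(-0.075, 0.11) 150 [-38, 27, 10, 112, -7, 42, 35]
(0.075, -0.11) -180 [-15, 32, 15, 104, -11, 45, 96]
(0.075, -0.11) -150 [-11, 32, 10, 104, -7, 45, 122]
(0.075, -0.11) -120 [-5, 31, 2, 103, -1, 45, 147]
(0.075, -0.11) -90 [-47, 55, 71, 106, -58, 66, -134]
(0.075, -0.11) -60 [-47, 55, 71, 106, -58, 66, -104]
(0.075, -0.11) -30 [-47, 55, 71, 106, -58, 66, -74]
(0.075, -0.11) 0 [-30, 36, 38, 105, -29, 49, -69]
(0.075, -0.11) 30 [-33, 38, 42, 105, -32, 50, -36]
(0.075, -0.11) 60 [-31, 36, 38, 105, -29, 49, -8]
(0.075, -0.11) 90 [-28, 35, 33, 105, -25, 48, 18]
(0.075, -0.11) 120 [-23, 33, 26, 105, -19, 46, 43]
(0.075, -0.11) 150 [-19, 33, 20, 104, -15, 46, 69]
```

```bash
cat >> h.py <<'E'
import pickle
def turn(robot,sensors,k,yaw,rad):
    th,R,T=pickle.load(open("stand.pkl","rb")); p=R@np.array(k)+T
    robot.goto([*p,.2],[180,0,yaw]); robot.servo_line([*p,.086],force_limit=15)
    robot.move_gripper(0.,squeeze=60); o0=sensors.current_opening()
    q=np.array(sensors.current_joint_pos()); 
    q[6]-=np.degrees(rad); robot.move_j(q.tolist())
    print("open",o0,sensors.current_opening(),"z",sensors.current_eef_pos(),"yaw",sensors.current_orientation()[2],"F",np.round(sensors.current_wrist_force(),1),"M",np.round(sensors.current_wrist_torque(),2))
    robot.move_gripper(1.); e=sensors.current_eef_pos(); robot.servo_line([e[0],e[1],.2]); print("t",sensors.current_time_s())
E
python3 - <<'E'
import pickle; from h import *
from workcell import robot, vision, sensors
s,t=[pickle.load(open(f"pics/{n}0.pkl","rb")) for n in ("side","top")]
print("bar",tri(s,(292.4,329),t,(362.3,211)))
robot.move_gripper(1.)
e=sensors.current_eef_pos(); robot.servo_line([e[0],e[1],.45],vel=.25)
robot.goto([.40,.15,.40],[180,0,150])
turn(robot,sensors,(-.075,.11),150,2.1)
turn(robot,sensors,(.075,-.11),120,1.48)
robot.goto([.45,-.33,.25],[180,0,60])
for n in ("side","top"): pickle.dump(vision.grab_frame(n),open(f"pics/{n}1.pkl","wb"))
s,t=[pickle.load(open(f"pics/{n}1.pkl","rb")) for n in ("side","top")]
th,R,T=pickle.load(open("stand.pkl","rb"))
for n,f in (("side",s),("top",t)):
    for nm,a,b in (("front",(-.075,-.045),(-.075,.045)),("sidel",(-.065,-.11),(.025,-.11))):
        p=profile(f,R,T,a,b); print(n,nm,"S",p[::4,1].astype(int).tolist(),"V",p[::4,2].astype(int).tolist())
o=[cv2.resize(f["img"][y0:y1,x0:x1,::-1],(400,int(400*(y1-y0)/(x1-x0))),interpolation=cv2.INTER_NEAREST) for f,(x0,y0,x1,y1) in ((s,(185,140,285,235)),(t,(195,160,290,240)))]
cv2.imwrite("pics/crop2.png",np.hstack([o[0][:330],o[1][:330]]))
print(sensors.current_time_s())
E
```

```text
bar (array([ 0.4965935 , -0.33757437,  0.00885164]), np.float64(0.001057684442387589))
open 0.4251290776024789 0.42744001226144224 z [0.49108865 0.2365582  0.08679147] yaw 29.711150893738083 F [-7.7 -1.   8. ] M [-0.17  1.68 -0.1 ]
t 8.6333
open 0.42520509963372427 0.4256150737909236 z [ 0.60048317 -0.00639716  0.08696446] yaw 35.18772177182326 F [-5.9  1.1  4.1] M [ 0.06  1.03 -0.01]
t 14.5417
side front S [98, 129, 152, 163, 164, 163, 161, 161, 161, 162, 162, 162, 161, 158, 144, 123, 97, 69, 44, 28, 16, 12, 9, 9, 9, 11, 16, 22, 39, 57, 84, 114, 137, 154, 163, 162, 161, 161, 161, 158, 154, 141, 104, 67, 37, 12] V [82, 116, 159, 196, 224, 241, 244, 246, 245, 244, 243, 243, 239, 236, 231, 226, 228, 236, 243, 248, 252, 252, 252, 252, 253, 253, 252, 250, 245, 239, 231, 223, 224, 231, 236, 241, 245, 244, 244, 239, 233, 225, 212, 201, 209, 219]
side sidel S [12, 63, 138, 163, 163, 160, 160, 160, 161, 162, 163, 162, 163, 163, 162, 125, 83, 44, 22, 17, 15, 15, 18, 19, 18, 17, 19, 35, 65, 109, 144, 163, 167, 162, 160, 162, 165, 166, 166, 166, 165, 164, 139, 78, 21, 4] V [146, 126, 148, 204, 
[... 425 characters left out ...]
2, 2] V [122, 110, 118, 148, 172, 191, 196, 198, 198, 198, 199, 197, 193, 184, 170, 171, 176, 189, 200, 204, 206, 207, 208, 207, 207, 206, 202, 197, 182, 172, 171, 177, 189, 194, 199, 199, 199, 199, 197, 193, 178, 156, 134, 116, 137, 160]
top sidel S [6, 32, 74, 135, 168, 183, 187, 189, 188, 188, 187, 187, 186, 175, 157, 122, 84, 65, 49, 39, 32, 28, 26, 24, 27, 30, 37, 47, 64, 89, 129, 158, 181, 186, 187, 186, 185, 186, 186, 186, 179, 168, 128, 76, 36, 2] V [146, 124, 120, 142, 165, 188, 196, 201, 200, 199, 199, 198, 194, 186, 175, 172, 173, 187, 200, 205, 208, 206, 206, 206, 206, 207, 204, 199, 187, 178, 174, 179, 190, 195, 197, 197, 197, 197, 196, 192, 181, 162, 136, 108, 110, 119]
15.9917
```

View pics/crop2.png

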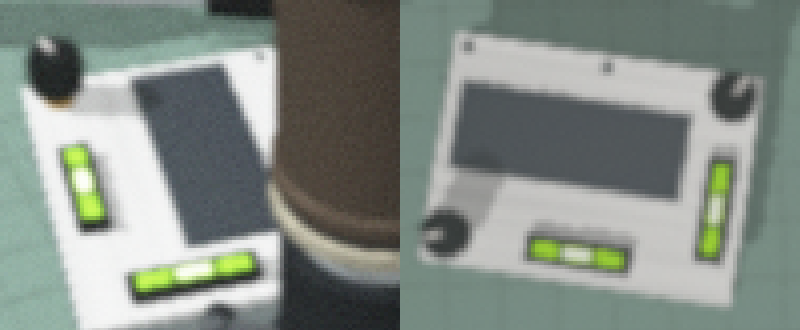

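Both bubbles now sit midway between their marks, at about (80,182) and (195,272) in the left crop, matching the top view. Now to pick the bar.

Run:
```python
import pickle; from h import *
from workcell import robot, vision, sensors
t=pickle.load(open("pics/top0.pkl","rb")); s=pickle.load(open("pics/side0.pkl","rb"))
q=[(340.6,206.9),(345.5,196.6),(384.2,215.1),(379.4,225.4)]
d=onz(t,q[1],.02)-onz(t,q[2],.02); d2=onz(t,q[0],.02)-onz(t,q[3],.02)
yaw=np.degrees(np.arctan2(d[1]+d2[1],d[0]+d2[0]))
c=(onz(t,(362.3,211),.016)+onz(s,(292.4,329),.012))[:2]/2; print("yaw",yaw,"c",c,np.linalg.norm(d))
robot.goto([*c,.15],[180,0,yaw]); hit=robot.servo_line([*c,.018],vel=.08,force_limit=12)
e0=sensors.current_eef_pos(); print(hit,e0)
robot.move_gripper(0.,squeeze=40); print(sensors.current_opening(),sensors.current_gripper_force())
f0=sensors.current_wrist_force(); robot.servo_line([e0[0],e0[1],.22]); print(sensors.current_opening(),sensors.current_wrist_force()-f0)
pickle.dump(np.array(e0),open("grasp.pkl","wb"))
o=[]
for n in ("side","top"):
    f=vision.grab_frame(n); pickle.dump(f,open(f"pics/{n}2.pkl","wb")); o.append(cv2.resize(f["img"][:,:,::-1],(400,300)))
cv2.imwrite("pics/held.png",np.hstack(o)); print(sensors.current_time_s())
```

```text
yaw 62.815139188497014 c [ 0.49593168 -0.33729307] 0.15702822777441602
False [ 0.49624194 -0.33747309  0.01849899]
0.3898561744542461 41.864123940467834
0.3865769170408913 [ 1.42507125 -1.5037892  -6.58482478]
20.4417
```

View pics/held.png

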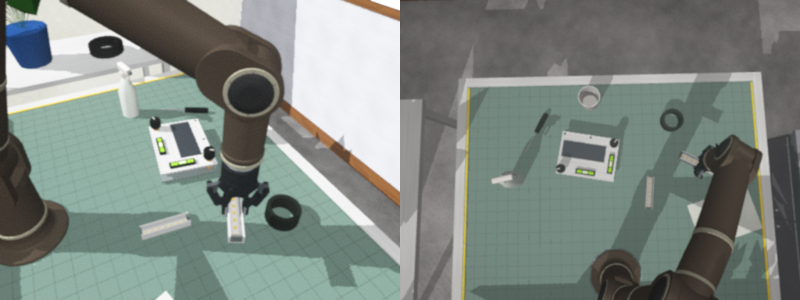

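The bar is held level (side pixel 235,220 in the half-size view); the look-alike bar is untouched. Now to place it.

Run:
```python
import pickle; from h import *
from workcell import robot, vision, sensors
th,R,T=pickle.load(open("stand.pkl","rb")); g=pickle.load(open("grasp.pkl","rb"))
p=R@np.array([.02,.022])+T; yaw=90+np.degrees(th); print(p,yaw)
robot.goto([*p,.22],[180,0,yaw])
zt=g[2]+.056; robot.servo_line([*p,zt+.02],vel=.1)
hit=robot.servo_line([*p,zt-.004],vel=.015,force_limit=4)
e=sensors.current_eef_pos(); print(hit,e,"expected z",zt,sensors.current_wrist_force())
robot.move_gripper(.75); e=sensors.current_eef_pos()
robot.servo_line([e[0],e[1],.22],vel=.1); robot.goto([.40,-.15,.35],[180,0,yaw])
o=[]
for n,(x0,y0,x1,y1) in (("side",(185,140,285,235)),("top",(195,160,290,240))):
    f=vision.grab_frame(n); pickle.dump(f,open(f"pics/{n}3.pkl","wb"))
    o.append(cv2.resize(f["img"][y0:y1,x0:x1,::-1],(400,330),interpolation=cv2.INTER_NEAREST))
    for nm,a,b in (("front",(-.075,-.045),(-.075,.045)),("sidel",(-.065,-.11),(.025,-.11))):
        P=profile(f,R,T,a,b)[:,1]; w=np.where(P[16:160]<90)[0]+16; print(n,nm,"bubble mm",w.mean()*.5-45 if len(w) else None,len(w)/2)
cv2.imwrite("pics/end.png",np.hstack(o)); print(sensors.current_time_s())
```

```text
[0.57146432 0.13334554] 79.85004405431344
True [0.57145978 0.13333989 0.07421717] expected z 0.07449899268488339 [-1.80390533 -0.73442747  5.47224198]
side front bubble mm 1.5 26.5
side sidel bubble mm -0.75 25.0
top front bubble mm 0.25 27.0
top sidel bubble mm 0.0 26.5
28.275
```

View pics/end.png

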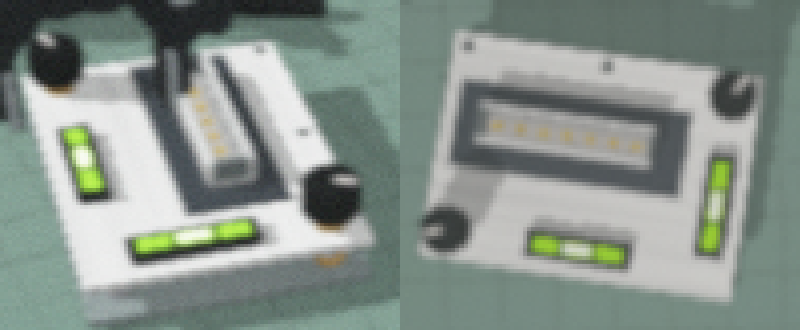

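The bar lies lengthwise inside the mat, at about (565,132) in the top crop and (222,130) in the side crop. Both bubbles are centred between their marks and the arm is clear.

```bash
python3 -c "
from workcell import robot,ticket
robot.wait(.3); print(ticket.sign_off())"
```

```text
the job is handed in; nothing more can be done
None
```

I levelled the table, laid the LED bar lengthwise on the mat open side up, and handed the job in at about 29 s; no verdict was shown, but the last pictures had both bubbles within about 1 mm of mid-marks, the bar wholly on the mat and the arm clear.

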